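# Draw the ceramic honing rod out of the part-open drawer

### The arm

A 6-joint arm with a two-finger parallel gripper is mounted at the origin on the work surface. World frame = base frame: x ahead of the robot, y to its left, z up, the work surface at z = 0. Lengths are in m, angles in degrees, forces in N, time in s.
With the tool pointing down it reaches from about 0.375 to 0.925 m from the base axis. Payload 5.7 kg.
Tool frame: the origin (TCP) lies at the very end of the fingers, on their centre line; the grasp point (between the pads) lies 19 mm behind it; z points along the fingers, y is the line along which they close (so a half turn about z gives the same grasp; the last joint's range is limited). The gripper opens to 85 mm and grips with 20 to 120 N. Pads are 22 mm wide; open, the fingers measure 114 mm over their backs; the gripper's body (76 mm by 85 mm) begins 54 mm behind the grasp point. The pads swing forward as they close: fully open they stand 13 mm farther back than shut.
Start: joints at [-71.912, 20.558, 86.54, -0, 72.909, -6.595], TCP at [0.251, -0.545, 0.231] pointing down, gripper open.
Joint ranges: [-170.27, 170.27], [-57.76, 135], [12.27, 136.19], [-55.21, 235.2], [11.17, 155.16], [-170.74, 170.74]. Speed limits (degrees/s): [136.94, 136.94, 180, 180, 180, 180].

### API

Orientations are given as a 3x3 rotation matrix whose columns are the frame's x, y, z axes.
In Python, from workcell import env gives the robot as it stands. The module is installed in compiled form; this text tells all that it offers.
- The arm moves only by the tool send_rows, never from a script. Its argument "targets" is a list of rows, each a list of 7 numbers: the finger opening in cm, from 0 to 8.54, then the shift along the world's x, y, z in cm, then the turn, a rotation vector about the world's x, y, z in rad. In form: [[gripper, x, y, z, wx, wy, wz], ...]. A call has 1 to 12 rows; each row is the pose to reach, as a shift and turn from the pose commanded when the call began; what a row does not reach only later rows make up. A row lasts 1/8 s, in which the tool goes at most 62.5 mm and 10.7 degrees, less where a joint would pass 70% of its speed; a pose out of reach is approached as far as the arm can. A call with a gripper value outside its range is refused whole. The fingers move at their own pace and stop on an object; the grip force is fixed at half the most. Time passes only in rows, so rows that repeat a pose let the fingers close. It gives the time, the measured TCP pose, the force, the opening and the grip force at its end, in the units of the state.
- env.state(): the state, without advancing time (a new reading comes with each control period).
- env.capture(name): name is "scene" or "top" or "wrist"; returns a dict with "pixels" (420x560x3 uint8, blue, green, red), "range_z" (420x560 float32, m along the optical axis (not along the pixel's ray), 0 where there is no reading), "fx", "fy", "cx", "cy" (pixels), "distortion" ([k1, k2, p1, p2, k3] as OpenCV has them; the pictures are not rectified), "world_from_camera" (4x4, takes a point from camera to world coordinates); the wrist camera has in their place "hand_eye" (4x4, takes a point from camera to tool coordinates, whose origin is the TCP and whose axes are the flange's). Camera axes: x right, y down, z forward; pixel columns grow to the right and rows downward; lengths in m; the calibration is good to about 2 mm. A picture is of the moment at which its call begins: read the wrist's pose just before it.
- env.finish_job(): hands the job in; it is judged then, once.
The state is a dict: "time_s": time; "qpos": joint angles; "joint_velocities": joint speeds; "joint_torque": joint torques, N m; "position": TCP position; "ee_rot": TCP orientation; "wrist_force": force on the tool from outside, world axes, zero at the start; "ft_torque": the same for the moment, N m; "width": finger opening in m; "finger_force": force on a finger pad.
Only numpy, scipy, OpenCV 4.12 (cv2) and the standard library are available. Lean on these libraries where they do the work, as an engineer would, in place of code of your own. Each camera call takes 0.05 s, during which the arm holds its last target. There are 200 camera calls.

### The job

The drawer of the steel drawer unit only comes part-way out, and the ceramic honing rod lies in it with most of its brittle rod still under the unit. Take it gently by its handle, tip the handle end up and draw it out diagonally through the gap between the unit's front rail and the drawer front, without knocking or levering the rod and without disturbing the kettle, teapot, jug, spoon rest or the other utensils in the drawer. Finish while holding it: gripped by the handle, still, all of it clear in front of the unit and a good hand's breadth above the drawer front.

Things in the scene. Friction and masses are not known exactly. Their poses are not given: they have to be found in the camera images.
- hone_grip (a point): Centre of the honing rod's black handle, 13 mm above its flat underside: the place to grip. Handle 117 mm long, 26 mm wide and high (butt flared to 30 mm wide); a steel guard 36 mm wide, 28 mm high, 37 to 43 mm ahead of this point. +x points from handle to tip, y across the handle, z up. It starts lying on its underside on the drawer floor, +x within 0.05 rad of the unit's +x.
- hone_tip (a point): Free end of the white ceramic rod (11 mm diameter, 194 mm long), on its axis, 250 mm ahead of hone_grip; it starts hidden under the unit, level, 13 mm above the drawer floor. The whole tool is 330 mm long and weighs about 0.25 kg; its balance point is near the guard, about 33 mm ahead of hone_grip.
- hone_butt (a point): Rear end of the handle, on its axis, 80 mm behind hone_grip. It starts near the drawer front.
- unit: Low stainless drawer unit fixed on the counter, 324 mm wide, 420 deep, 118 high. Origin on the counter under the middle of its front rail; +x runs back into the unit, -x is the way the drawer opens, y across, z up. Its front rail spans x = 0 to 16 mm, underside 88 mm above the counter (70 above the drawer floor); behind it the top sheet's underside is 114 mm above the counter.
- hone_rod: The ceramic rod alone, part of the honing rod. Origin half-way along the whole tool (165 mm behind the tip) at the level of the handle's underside, axes as hone_grip. The ceramic is brittle: a knock, levering or squeeze of more than about 10 N on it breaks it.
- drawer (a joint): Drawer slide in m: 0 = out to its stop (it comes no further), growing as it is pushed in; moves stiffly (about 6 N) and stays where left. Starts between 0 and 0.015.
- drawer_front (a point): Middle of the top edge of the drawer front, 106 mm above the counter. The front is 14 mm thick, its inner face 7 mm behind this point (unit +x); its bar handle stands about 45 mm out. Inside, the drawer is 380 mm long from that face and 290 mm wide; floor 18 mm above the counter, side walls 57 mm above the floor.
- kettle_mid (a point): Kettle on the unit's top, 172 mm across, 207 mm high with its handle; point on its axis 80 mm above its foot. Leave alone.
- teapot_mid (a point): Pear-shaped white teapot on the counter, 128 mm across the belly, 158 mm high, about 210 mm over spout and handle; point on its axis 65 mm above its foot. Leave alone.
- jug_mid (a point): Ceramic jug with a hinged steel flip cap on the counter, 104 mm across, 180 mm high, handle 90 mm out from its axis; point on its axis 80 mm up. Leave alone.
- spoon_rest_mid (a point): Flat silicone spoon rest on the counter, dish 106 mm across with a 130 mm long tail, 14 mm high; point at the dish's centre. Leave alone.
- turner: Wooden turner lying lengthwise in the drawer, 280 mm long, 10 mm high, handle 14 mm and blade 42 mm wide (blade under the unit). The honing rod, the turner and the paddle lie side by side about 90 mm apart, in any order. Leave alone. Origin half-way along, on its underside.
- paddle: Wooden paddle spoon lying lengthwise in the drawer, 270 mm long, 12 mm high, handle 13 mm and head 40 mm wide (head under the unit). Leave alone. Origin near half-way along, on its underside.

How it is judged (in metres and radians):
On the way:
1. the handle end is tipped up over the drawer front while the rod's tip is still under the unit (height (world z) of hone_butt above 0.11 m and x of hone_tip in the frame of unit above 0.016 m and height (world z) of hone_tip below 0.088 m), for 0.1 s.
At the end, for the whole second after the job is handed in: The honing rod is held in the fingers by its handle, at rest, touching no part of the unit or drawer, both its ends in front of the unit's front rail by at least 10 mm and at least 40 mm above the top of the drawer front (146 mm above the counter) (contact force between the fingers and hone above 1 N and contact force between hone and unit below 0.05 N and height (world z) of each of hone_tip, hone_butt above 0.146 m and x of each of hone_tip, hone_butt in the frame of unit below -0.01 m and linear speed of hone below 0.03 m/s and angular speed of hone below 0.3 rad/s); the arm keeps its last pose, push and grip.
It fails at once if the brittle ceramic rod is knocked, levered or squeezed (more than 10 N on it) (contact force between hone_rod and anything else above 10 N).
It fails at once if the ceramic rod is gripped instead of the handle (contact force between the fingers and hone_rod above 3 N).
It fails at once if the kettle, teapot, jug or spoon rest is shifted by more than 20 mm (distance of any of kettle_mid, teapot_mid, jug_mid, spoon_rest_mid from where it was at the start of the episode above 0.02 m).
It fails at once if another utensil in the drawer is shifted by more than 30 mm (distance of any of turner, paddle from where it was at the start of the episode above 0.03 m).
It also fails if it takes over 45 s, if anything falls off the work surface, if the arm or the gripper's body presses on something with over 40 N, if the wrist force passes 120 N, or if a joint passes its speed limit or range.

## Working session

There is one attempt and no reset: what is moved stays moved. The work goes in short steps, Python scripts to look and compute and a tool call to move; the robot and the scene stay as the last step left them, time stands still between calls to the robot, and variables do not carry over. Pictures are saved under pics/ and viewed, at most 10 in all, crops included, and the job is handed in when it is done.

Besides the shell and the picture viewer there is one more tool, called after "Request:" as name([rows], argument=value, ...), one row to a line, values as JSON. send_rows: Moves the arm, as the interface text tells. Its arguments: {"type":"object","properties":{"targets":{"type":"array","items":{"type":"array","items":{"type":"number"}}}},"required":["targets"]}

```bash
mkdir -p pics; cat > h.py <<'E'
import numpy as np, cv2
from workcell import env
def cap(n):
    s=env.state(); c=env.capture(n)
    if n=="wrist":
        T=np.eye(4);T[:3,:3]=s["ee_rot"];T[:3,3]=s["position"]; c["T"]=T@np.array(c["hand_eye"])
    else: c["T"]=np.array(c["world_from_camera"])
    c["K"]=np.array([[c["fx"],0,c["cx"]],[0,c["fy"],c["cy"]],[0,0,1.]])
    return c
def rays(c,uv):
    p=cv2.undistortPoints(np.array(uv,float).reshape(-1,1,2),c["K"],np.array(c["distortion"],float)).reshape(-1,2)
    return np.c_[p,np.ones(len(p))]
def onz(c,uv,z):
    d=rays(c,uv)@c["T"][:3,:3].T; o=c["T"][:3,3]
    return o+d*((z-o[2])/d[:,2])[:,None]
def bydepth(c,uv):
    r=rays(c,uv); d=np.array([c["range_z"][int(v),int(u)] for u,v in uv])
    return (r*d[:,None])@c["T"][:3,:3].T+c["T"][:3,3]
E
python3 - <<'E'
from h import *
import pickle
print({k:np.round(v,3).tolist() for k,v in env.state().items()})
for n in("scene","top"):
    c=cap(n); cv2.imwrite(f"pics/{n}1.png",c["pixels"]); pickle.dump(c,open(n+".pkl","wb")); print(n,np.round(c["T"],3).tolist(),c["fx"])
E
```

```text
{'time_s': 0.0, 'qpos': [-71.914, 20.599, 86.598, 0.003, 72.909, -6.595], 'joint_velocities': [-0.031, -0.076, -0.018, 0.019, -0.042, -0.009], 'joint_torque': [-0.002, -52.762, -27.862, -0.0, 0.013, 0.0], 'position': [0.25, -0.545, 0.23], 'ee_rot': [[0.909, 0.418, -0.001], [0.418, -0.909, 0.002], [0.0, -0.002, -1.0]], 'wrist_force': [-0.554, 0.123, -0.325], 'ft_torque': [0.03, 0.011, -0.035], 'finger_force': 0.0, 'width': 0.085}
scene [[-0.341, 0.542, -0.768, 1.338], [0.94, 0.187, -0.285, 0.347], [-0.011, -0.819, -0.573, 0.77], [0.0, 0.0, 0.0, 1.0]] 379.2124383416734
top [[-0.028, -0.997, 0.074, 0.428], [-0.999, 0.026, -0.018, 0.035], [0.016, -0.074, -0.997, 1.467], [0.0, 0.0, 0.0, 1.0]] 541.8115436084271
```

View pics/scene1.png

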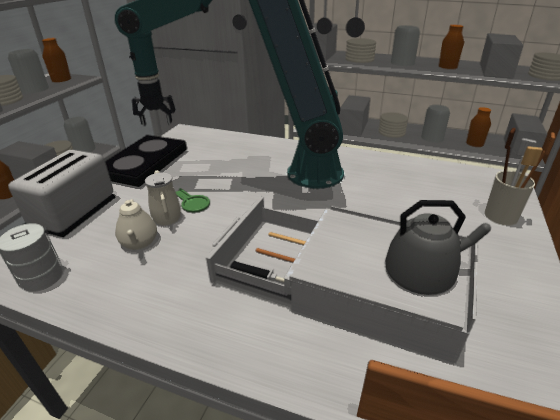

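View pics/top1.png

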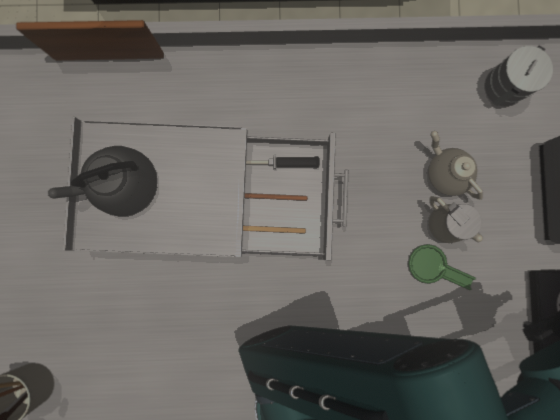

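The scene view shows the drawer opening toward the toaster, with the hone in the far row (black handle about (250,270)). In the top view the handle spans about (275..320,162), the rail edge runs (246,128)–(242,256), the drawer front is at col ~330, and the turner and paddle are at rows 197 and 230. The teapot, jug and spoon rest are to the right, beyond col 410.

```bash
python3 - <<'E'
from h import *
import pickle
c=pickle.load(open("top.pkl","rb"))
im=c["pixels"]; g=im.max(2)
m=np.zeros(g.shape,np.uint8); m[148:176,262:326]=(g[148:176,262:326]<50)
n,l,st,ce=cv2.connectedComponentsWithStats(m)
k=1+np.argmax(st[1:,4]); print(st[k],ce[k])
r=cv2.minAreaRect(np.argwhere(l==k)[:,::-1].astype(np.float32)); print(r)
pts=np.argwhere(l==k)[:,::-1].astype(float)
v=np.linalg.svd(pts-pts.mean(0),full_matrices=False)[2][0]; t=(pts-pts.mean(0))@v
e=[pts.mean(0)+v*t.min(),pts.mean(0)+v*t.max()]
print("handle ends",np.round(onz(c,e,0.031),4))
print("rod guess",np.round(onz(c,[(248,163),(268,162.5),(271,162)],0.031),4))
print("rail",np.round(onz(c,[(247,128),(242,256)],0.118),4), "top far",np.round(onz(c,[(84,122),(76,250)],0.118),4))
print("front",np.round(onz(c,[(331,136),(327,258)],0.106),4), "outer",np.round(onz(c,[(336,136),(332,258)],0.106),4))
print("bar",np.round(onz(c,[(347,170),(344,226)],0.08),4))
print("utensils",np.round(onz(c,[(246,196),(306,198),(246,228.5),(304,231)],0.026),4))
print("teapot,jug,dish",np.round(onz(c,[(462,167),(462,221),(427,263)],0.15),4))
print("depth front,handle,rail",np.round(bydepth(c,[(331,200),(300,162),(244,180),(315,215)]),4))
cv2.imwrite("pics/crop.png",cv2.resize(im[110:270,225:365],None,fx=4.5,fy=3.7*1.0,interpolation=cv2.INTER_CUBIC))
E
```

```text
[302 163  16   4  28] [310.92857143 165.35714286]
((309.5, 164.5), (3.0, 15.0), 90.0)
handle ends [[ 0.6354 -0.0587  0.031 ]
 [ 0.6344 -0.0183  0.031 ]]
rod guess [[0.6456 0.1256 0.031 ]
 [0.6456 0.0723 0.031 ]
 [0.6467 0.0642 0.031 ]]
rail [[0.7213 0.1207 0.118 ]
 [0.4007 0.1399 0.118 ]] top far [[0.7461 0.5281 0.118 ]
 [0.427  0.5474 0.118 ]]
front [[ 0.6981 -0.0915  0.106 ]
 [ 0.3896 -0.0713  0.106 ]] outer [[ 0.6978 -0.1042  0.106 ]
 [ 0.3893 -0.0838  0.106 ]]
bar [[ 0.6135 -0.1323  0.08  ]
 [ 0.4692 -0.1196  0.08  ]]
utensils [[ 0.5578  0.1331  0.026 ]
 [ 0.5483 -0.0267  0.026 ]
 [ 0.4712  0.135   0.026 ]
 [ 0.4604 -0.0188  0.026 ]]
teapot,jug,dish [[ 0.6043 -0.4073  0.15  ]
 [ 0.4716 -0.4006  0.15  ]
 [ 0.3721 -0.3102  0.15  ]]
depth front,handle,rail [[ 0.5346 -0.0859  0.1086]
 [ 0.6437 -0.013   0.0384]
 [ 0.4278  0.0355  1.4665]
 [ 0.5029 -0.0501  0.0119]]
```

View pics/crop.png

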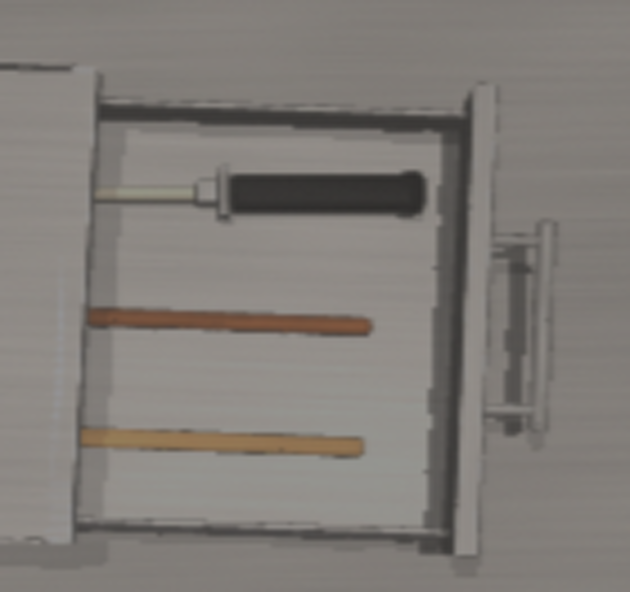

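The crop confirms the handle's butt at px (319.4,162.2) and the guard at (274.5,162.5), about 12 mm from the drawer front. The far drawer wall is only ~54 mm from the hone, so the fingers go in part-open. I'm moving above the handle for a closer wrist view.

Request:
send_rows([
  [5,0,0,6,0,0,0],
  [5,0,0,10,0,0,0.1],
  [5,4,6,10,0,0,0.2],
  [5,8,11,10,0,0,0.3],
  [5,12,16,10,0,0,0.45],
  [5,16,22,10,0,0,0.6],
  [5,20,28,10,0,0,0.75],
  [5,24,34,10,0,0,0.9],
  [5,28,40,10,0,0,1.05],
  [5,32,46,10,0,0,1.06],
  [5,36,51,10,0,0,1.06],
  [5,39.5,56,10,0,0,1.06],
])

```text
time_s: 1.6
position: [0.611, -0.0325, 0.3309]
ee_rot: [[0.08, 0.997, -0.001], [0.997, -0.08, -0.0], [-0.0, -0.001, -1.0]]
wrist_force: [0.4, -1.8, -0.4]
width: 0.0502
finger_force: 0.0
```

Request:
send_rows([
  [5,0,0,0,0,0,0],
  [5,0,0,0,0,0,0],
])

```text
time_s: 1.85
position: [0.6097, -0.0344, 0.3306]
ee_rot: [[0.079, 0.997, -0.002], [0.997, -0.079, -0.0], [-0.001, -0.002, -1.0]]
wrist_force: [-1.6, -0.8, -0.1]
width: 0.0501
finger_force: 0.0
```

```bash
python3 - <<'E'
from h import *
import pickle
s=env.state();print(s["time_s"],s["qpos"],np.round(s["ee_rot"],3).tolist(),s["position"])
c=cap("wrist");pickle.dump(c,open("w.pkl","wb"));cv2.imwrite("pics/w1.png",c["pixels"])
E
```

```text
1.85 [-9.68485061e+00  1.75220047e+01  7.69878683e+01 -4.04632706e-02
  8.55848221e+01 -5.15423279e+00] [[0.079, 0.997, -0.002], [0.997, -0.079, -0.0], [-0.001, -0.002, -1.0]] [ 0.6097029  -0.03442257  0.33059946]
```

View pics/w1.png

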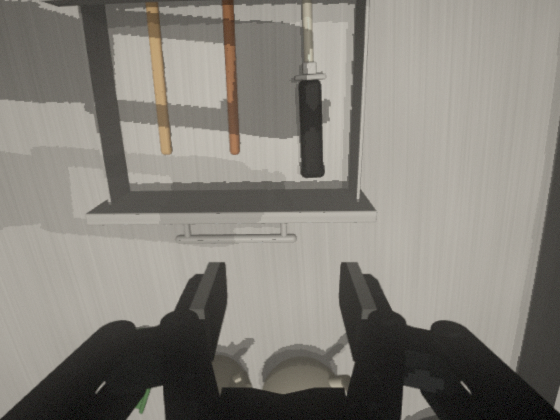

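The wrist view shows the handle from (310,82) to the butt at (312,177), the guard at (310,76), the drawer front's top edge along rows ~208–218, and the far drawer wall at col ~358.

```bash
python3 - <<'E'
from h import *
import pickle
c=pickle.load(open("w.pkl","rb")); t=pickle.load(open("top.pkl","rb"))
g=c["pixels"].max(2); m=np.zeros(g.shape,np.uint8); m[79:185,288:335]=(g[79:185,288:335]<60)
n,l,st,ce=cv2.connectedComponentsWithStats(m); k=1+np.argmax(st[1:,4]); print(st[k])
rows=range(88,172,8); mid=[(np.where(l[r]==k)[0].mean(),r) for r in rows]
p=onz(c,mid,0.031); d=np.polyfit(p[:,1],p[:,0],1); print("heading slope dx/dy",d[0])
b=st[k][1]+st[k][3]; a=st[k][1]
print("front,butt",np.round(onz(c,[(310,a),(312,b)],0.031),4), "widths",np.round(onz(c,[(299,130),(323,130)],0.031),4))
print("depth handle",np.round(bydepth(c,[(311,110),(311,150),(200,170),(140,213),(350,213)]),4))
print("front inner/outer",np.round(onz(c,[(110,206),(370,206),(90,217),(375,216)],0.106),4))
print("wall top",np.round(onz(c,[(357,170),(360,170),(365,40)],0.075),4))
print("top view: ",np.round(onz(t,[(319.4,162.2),(275.8,162.6),(274.5,162.5)],0.031),4))
E
```

```text
[ 299   80   23   97 1009]
heading slope dx/dy 0.08989216929666106
front,butt [[ 0.6479  0.0489  0.031 ]
 [ 0.6439 -0.0683  0.031 ]] widths [[ 0.6312 -0.0081  0.031 ]
 [ 0.6604 -0.0104  0.031 ]]
depth handle [[ 0.6462  0.0155  0.0446]
 [ 0.6435 -0.0311  0.0458]
 [ 0.5002 -0.0506  0.0193]
 [ 0.448  -0.0749  0.1045]
 [ 0.6786 -0.0925  0.1055]]
front inner/outer [[ 0.4168 -0.0638  0.106 ]
 [ 0.7004 -0.086   0.106 ]
 [ 0.3908 -0.0747  0.106 ]
 [ 0.7059 -0.098   0.106 ]]
wall top [[ 0.6927 -0.0526  0.075 ]
 [ 0.6961 -0.0529  0.075 ]
 [ 0.7035  0.0841  0.075 ]]
top view:  [[ 0.6429 -0.0651  0.031 ]
 [ 0.6448  0.0515  0.031 ]
 [ 0.6451  0.0549  0.031 ]]
```

Request:
send_rows([
  [4.4,3.7,4.9,0,0,0,0.02],
  [4.4,3.7,4.9,-5,0,0,0.02],
  [4.4,3.7,4.9,-10,0,0,0.02],
  [4.4,3.7,4.9,-15,0,0,0.02],
  [4.4,3.7,4.9,-19,0,0,0.02],
  [4.4,3.7,4.9,-22,0,0,0.02],
  [4.4,3.7,4.9,-22,0,0,0.02],
  [4.4,3.7,4.9,-22,0,0,0.02],
])

```text
time_s: 2.9
position: [0.6479, 0.0135, 0.1127]
ee_rot: [[0.061, 0.998, 0.002], [0.998, -0.061, -0.0], [-0.0, 0.002, -1.0]]
wrist_force: [0.1, -0.0, 0.9]
width: 0.0441
finger_force: 0.0
```

```bash
python3 - <<'E'
from h import *
c=cap("wrist");cv2.imwrite("pics/w2.png",c["pixels"])
s=cap("scene");cv2.imwrite("pics/s2.png",cv2.resize(s["pixels"][150:350,160:440],None,fx=2.5,fy=2.5))
E
```

```text
(no output)
```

View pics/w2.png

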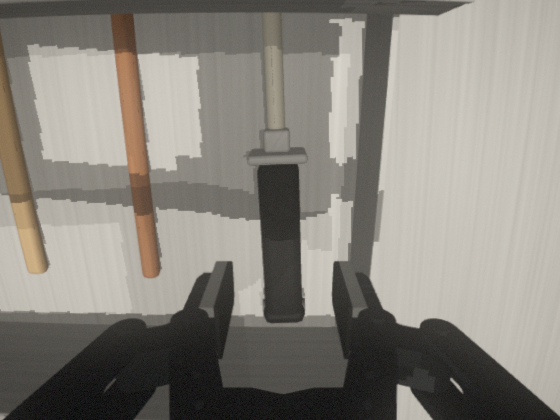

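The handle (cols 262–302, guard at row 157) sits centred between the fingers (233 and 333), and the finger has clear space to the wall at col ~360. Descending.

Request:
send_rows([
  [4.4,-0.1,0.1,-3,0,0,0],
  [4.4,-0.1,0.1,-6,0,0,0],
  [4.4,-0.1,0.1,-7.5,0,0,0],
  [4.4,-0.1,0.1,-8.5,0,0,0],
  [4.4,-0.1,0.1,-9,0,0,0],
  [4.4,-0.1,0.1,-9.1,0,0,0],
  [4.4,-0.1,0.1,-9.1,0,0,0],
])

```text
time_s: 3.88
position: [0.6473, 0.0155, 0.0259]
ee_rot: [[0.06, 0.998, 0.004], [0.998, -0.06, -0.001], [-0.0, 0.004, -1.0]]
wrist_force: [-15.4, 0.8, 33.8]
width: 0.0442
finger_force: 6.3
```

Request:
send_rows([
  [4.4,0,0,1,0,0,0],
  [4.4,0,0,1,0,0,0],
])

```text
time_s: 4.12
position: [0.6479, 0.0155, 0.032]
ee_rot: [[0.06, 0.998, 0.003], [0.998, -0.06, -0.0], [-0.0, 0.004, -1.0]]
wrist_force: [-0.0, 0.4, -0.1]
width: 0.0436
finger_force: 0.0
```

```bash
python3 - <<'E'
from h import *
s=cap("scene");cv2.imwrite("pics/s3.png",cv2.resize(s["pixels"][200:310,200:340],None,fx=5,fy=5,interpolation=cv2.INTER_CUBIC))
E
```

```text
(no output)
```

View pics/s3.png

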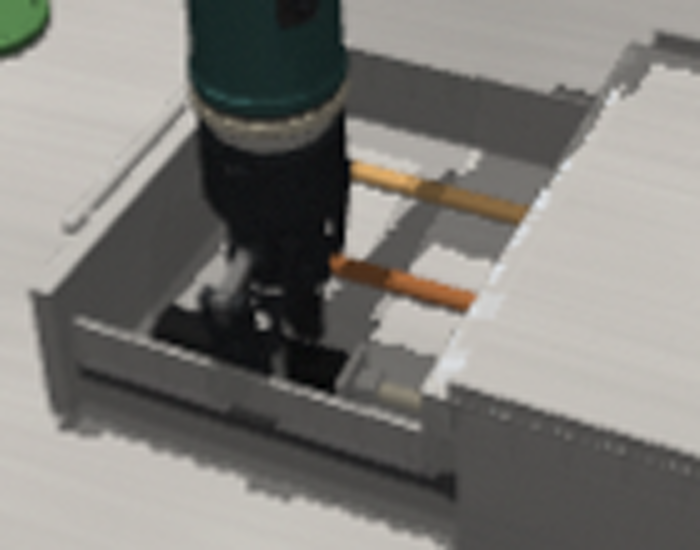

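The picture shows the gripper astride the handle, with its near knuckle just above the drawer side wall top at about (250,345). That knuckle was the contact, so I'm narrowing the opening and trying again slowly.

Request:
send_rows([
  [3.5,-0.15,0,0,0,0,0],
  [3.5,-0.15,0,0,0,0,0],
  [3.5,-0.15,0,-0.4,0,0,0],
  [3.5,-0.15,0,-0.7,0,0,0],
  [3.5,-0.15,0,-0.7,0,0,0],
])

```text
time_s: 4.8
position: [0.6443, 0.0156, 0.0227]
ee_rot: [[0.06, 0.998, -0.001], [0.998, -0.06, 0.0], [0.0, -0.001, -1.0]]
wrist_force: [0.6, -0.0, 0.1]
width: 0.0349
finger_force: 0.0
```

Request:
send_rows([
  [3.5,0.15,0,-0.1,0,0,0],
  [3.5,0.15,0,-0.25,0,0,0],
  [3.5,0.15,0,-0.25,0,0,0],
])

```text
time_s: 5.18
position: [0.6462, 0.0156, 0.0207]
ee_rot: [[0.06, 0.998, -0.0], [0.998, -0.06, 0.0], [0.0, -0.0, -1.0]]
wrist_force: [0.2, 0.7, -0.1]
width: 0.0348
finger_force: 0.0
```

Free of contact; closing.

Request:
send_rows([
  [3.0,0,0,0,0,0,0],
  [2.6,0,0,0,0,0,0],
  [2.3,0,0,0,0,0,0],
  [1.8,0,0,0,0,0,0],
  [1.8,0,0,0,0,0,0],
  [1.8,0,0,0,0,0,0],
])

```text
time_s: 5.92
position: [0.6464, 0.0156, 0.0211]
ee_rot: [[0.06, 0.998, 0.0], [0.998, -0.06, -0.0], [0.0, 0.0, -1.0]]
wrist_force: [-1.5, -0.1, 6.2]
width: 0.0249
finger_force: 59.8
```

Request:
send_rows([
  [1.8,0,0,0.3,0,0,0],
  [1.8,0,0,0.6,0,0,0],
  [1.8,0,0,1,0,0,0],
  [1.8,0,0,1.8,-0.035,0.002,0],
  [1.8,0,-0.1,2.6,-0.07,0.004,0],
  [1.8,0,-0.1,3.4,-0.105,0.006,0],
  [1.8,0,-0.1,4.3,-0.14,0.008,0],
  [1.8,0,-0.2,5.2,-0.175,0.011,0],
  [1.8,0,-0.2,5.2,-0.175,0.011,0],
  [1.8,0,-0.2,5.2,-0.175,0.011,0],
])

```text
time_s: 7.18
position: [0.646, 0.0136, 0.0725]
ee_rot: [[0.059, 0.998, -0.011], [0.983, -0.06, -0.173], [-0.174, -0.001, -0.985]]
wrist_force: [-0.0, -0.7, -1.8]
width: 0.025
finger_force: 58.8
```

```bash
python3 - <<'E'
from h import *
s=cap("scene");cv2.imwrite("pics/s4.png",cv2.resize(s["pixels"][200:310,200:340],None,fx=5,fy=5,interpolation=cv2.INTER_CUBIC))
E
```

```text
(no output)
```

View pics/s4.png

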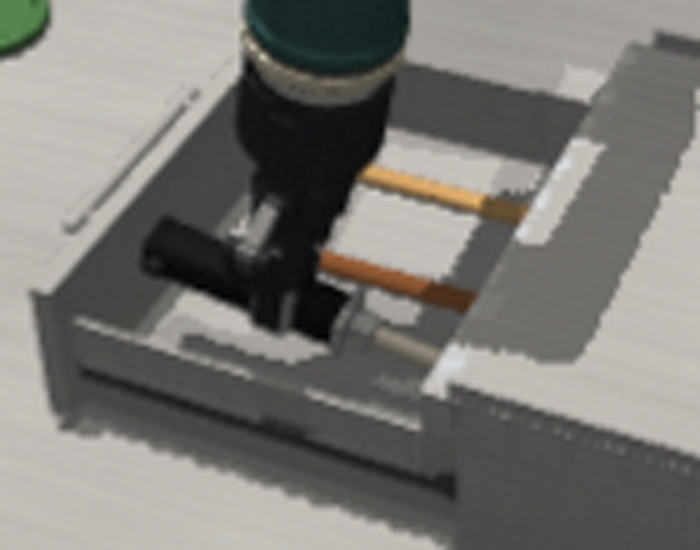

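The hone is held by its handle (butt at (165,245), guard at (350,320)) with the butt up and the rod slipping under the rail without touching. Next I tip it to 17°, then draw to pose E.

Request:
send_rows([
  [1.8,0,0,0.6,-0.035,0.002,0],
  [1.8,0,-0.1,1.3,-0.08,0.005,0],
  [1.8,0,-0.1,2,-0.122,0.007,0],
  [1.8,0,-0.1,2,-0.122,0.007,0],
  [1.8,0,-0.1,2,-0.122,0.007,0],
  [1.8,0,-0.1,2,-0.122,0.007,0],
])

```text
time_s: 7.98
position: [0.6459, 0.0121, 0.0924]
ee_rot: [[0.058, 0.998, -0.019], [0.954, -0.061, -0.292], [-0.293, -0.001, -0.956]]
wrist_force: [-0.6, -0.1, -2.4]
width: 0.0249
finger_force: 58.8
```

```bash
python3 - <<'E'
from h import *
c=cap("top");s=cap("scene")
a=cv2.resize(c["pixels"][110:270,225:365],(525,600),interpolation=cv2.INTER_CUBIC)
cv2.imwrite("pics/s5.png",cv2.resize(s["pixels"][200:310,200:340],None,fx=5,fy=5,interpolation=cv2.INTER_CUBIC))
E
```

```text
(no output)
```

View pics/s5.png

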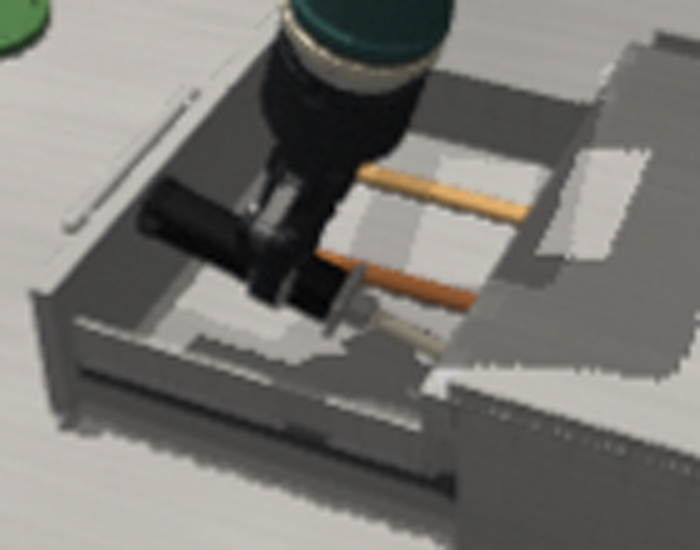

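The butt (165,205) is now above the drawer front's edge, with the rod still under the rail and no contact force. Next is the diagonal draw.

Request:
send_rows([
  [1.8,-0.1,-0.9,0.6,-0.017,0.001,0],
  [1.8,-0.1,-1.8,1.2,-0.035,0.002,0],
  [1.8,-0.2,-2.6,1.8,-0.052,0.003,0],
  [1.8,-0.2,-3.6,2.7,-0.08,0.005,0],
  [1.8,-0.3,-4.7,3.5,-0.11,0.007,0],
  [1.8,-0.4,-5.7,4.4,-0.139,0.008,0],
  [1.8,-0.4,-5.7,4.4,-0.139,0.008,0],
])

```text
time_s: 8.95
position: [0.6425, -0.0446, 0.1374]
ee_rot: [[0.055, 0.998, -0.024], [0.904, -0.06, -0.423], [-0.424, 0.001, -0.906]]
wrist_force: [0.2, -0.2, -2.8]
width: 0.0252
finger_force: 58.8
```

Request:
send_rows([
  [1.8,-0.1,-1.2,0.55,0,0,0],
  [1.8,-0.2,-2.4,1.1,0,0,0],
  [1.8,-0.2,-3.7,1.7,0,0,0],
  [1.8,-0.3,-5,2.3,0,0,0],
  [1.8,-0.4,-6.2,2.8,0,0,0],
  [1.8,-0.5,-7.3,3.4,0,0,0],
  [1.8,-0.6,-8.5,3.9,0,0,0],
  [1.8,-0.6,-9.7,4.4,0,0,0],
  [1.8,-0.7,-10.5,4.8,0,0,0],
  [1.8,-0.7,-10.5,4.8,0,0,0],
])

```text
time_s: 10.2
position: [0.6353, -0.1501, 0.1852]
ee_rot: [[0.055, 0.998, -0.025], [0.904, -0.061, -0.422], [-0.423, 0.001, -0.906]]
wrist_force: [-0.4, 1.1, -3.7]
width: 0.0249
finger_force: 58.8
```

```bash
python3 - <<'E'
from h import *
s=cap("scene");cv2.imwrite("pics/s6.png",cv2.resize(s["pixels"][170:310,180:340],None,fx=4.2,fy=4.2,interpolation=cv2.INTER_CUBIC))
E
```

```text
(no output)
```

View pics/s6.png

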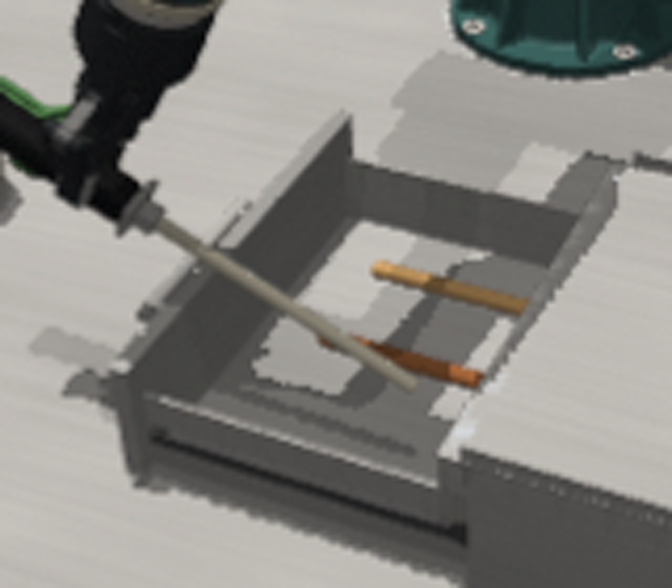

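The whole rod is out: its tip at (412,385) is in front of the rail and above the drawer. Lifting straight up.

Request:
send_rows([
  [1.8,0,-0.2,1.2,0,0,0],
  [1.8,0,-0.4,2.5,0,0,0],
  [1.8,0,-0.6,4,0,0,0],
  [1.8,0,-0.8,5.5,0,0,0],
  [1.8,0,-1,7,0,0,0],
  [1.8,0,-1,8.5,0,0,0],
  [1.8,0,-1,10,0,0,0],
  [1.8,0,-1,11,0,0,0],
  [1.8,0,-1,11,0,0,0],
  [1.8,0,-1,11,0,0,0],
  [1.8,0,-1,11,0,0,0],
  [1.8,0,-1,11,0,0,0],
])

```text
time_s: 11.75
position: [0.635, -0.1593, 0.2941]
ee_rot: [[0.054, 0.998, -0.026], [0.905, -0.06, -0.422], [-0.423, -0.001, -0.906]]
wrist_force: [-0.4, 0.0, -2.4]
width: 0.0249
finger_force: 58.8
```

```bash
python3 - <<'E'
from h import *
s=cap("scene");cv2.imwrite("pics/s7.png",s["pixels"])
E
```

```text
(no output)
```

View pics/s7.png

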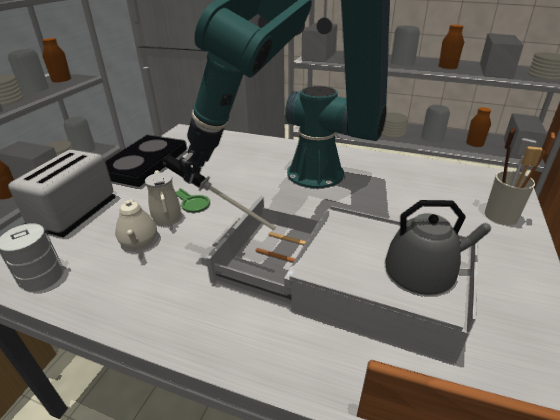

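The hone is held clear, with its tip at (275,230), well above the drawer and in front of the rail. The other items haven't moved.

```bash
python3 -c "
from workcell import env
print(env.finish_job())"
```

```text
the job is handed in; nothing more can be done
None
```

I drew the honing rod out and handed the job in with it held still by its handle. By my estimate its tip is about 50 mm in front of the rail and about 90 mm above the drawer front. The only contact on the way was the gripper pressing the drawer's side wall at about 37 N (limit 40 N); nothing else visibly moved, and no verdict came back.

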